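# Refit a taper plug in a vacuum manifold

## Robot

A 6-joint arm with a two-finger parallel gripper is mounted at the origin on a cart in front of the work surface, level with it; the furniture and walls round the work are solid. World frame = base frame: x ahead of the robot, y to its left, z up, the work surface at z = 0. Lengths are in mm, angles in rad, forces in N, time in s.
With the tool pointing down it reaches from about 300 to 775 mm from the base axis. Payload 14.6 kg.
Tool frame: the origin (TCP) lies between the finger pads; the fingertips stand 19 mm ahead of it and the grasp point (between the pads) is the TCP (manip.tcp_to_tips is the distance from the TCP to the fingertips, in mm); x points along the fingers, z is the direction in which the jaws open and shut, and the axes are right-handed (so a half turn about x gives the same grasp; the last joint's range is limited). The gripper opens to 94 mm and grips with 3 to 60 N. Pads are 16 mm wide; open, the fingers measure 119 mm over their backs; the gripper's body (75 mm by 177 mm) begins 78 mm behind the grasp point.
Start: joints at [1.158, 0.3, 1.521, -0, 1.321, -0.067], TCP at [186.419, 517.433, 224.446] pointing down, gripper open.
Joint ranges: [-3.03, 3.03], [-0.79, 2.21], [0.23, 2.52], [-1.04, 4.18], [0, 3.07], [-2.55, 2.55]. Speed limits (rad/s): [2.22, 2.22, 2.57, 3.14, 3.14, 3.14].

## Interface

Orientations are given as [roll, pitch, yaw] about the fixed x, y, z axes, in that order (R = Rz(yaw) Ry(pitch) Rx(roll)).
In Python, from cell import manip gives the robot as it stands.
- The arm moves only by the tool jog_arm, never from a script. Its argument "moves" is a list that holds one entry, the list of rows, each a list of 6 numbers: the shift along the world's x, y, z in mm, then the turn, a rotation vector about the world's x, y, z in degrees. In form: [[[dx, dy, dz, wx, wy, wz], ...]]. A call has 1 to 5 rows; each row shifts and turns the pose as measured when the row begins; what a row does not reach is not made up. A row lasts 1/10 s, in which the tool goes at most 50 mm and 8.59 degrees, less where a joint would pass 70% of its speed; a pose out of reach is approached as far as the arm can. A call is refused whole if a number of a shift passes 50 or a number of a turn 8.59, either way. A call with a gripper value outside its range is refused whole. "gripper" is the opening, from -1 (shut) to 1 (fully open), set as the call begins (left out, the last holds). The fingers move at their own pace and stop on an object; "squeeze" is the grip in N (left out, the last holds). Time passes only in rows, so rows that do not move let the fingers close. It gives the time, the measured TCP pose, the force and the opening at its end, in the units of the state.
- manip.read_state(): the state, without advancing time (a new reading comes with each control period).
- manip.camera(name): name is "side" or "top" or "wrist"; returns (picture, depth): 400x640x3 uint8, blue, green, red; 400x640 float32, mm along the optical axis (not along the pixel's ray), 0 where there is no reading.
- manip.camera_params(name): a dict with "fx", "fy", "cx", "cy" (pixels), "rvec" (rotation vector, rad) and "tvec" (3), from world to camera coordinates, as OpenCV has them. Camera axes: x right, y down, z forward; pixel columns grow to the right and rows downward; lengths in mm; the calibration is good to about 2 mm. A picture is of the moment at which its call begins: read the wrist's pose just before it. camera_params takes no time and is no camera call; for the wrist camera it gives the pose at the moment of the call.
- manip.sign_off(): hands the job in, once; it reports no verdict.
The state is a dict: "clock": time; "joints": joint angles; "qd": joint speeds; "effort": joint torques, N m; "eef_pos": TCP position; "eef_rot": TCP orientation; "wrist_force": force on the tool from outside, world axes, zero at the start; "moment": the same for the moment, N m; "finger_gap": finger opening in mm.
Only numpy, scipy, OpenCV 4.12 (cv2) and the standard library are available. Lean on these libraries where they do the work, as an engineer would, in place of code of your own. Each camera call takes 0.05 s, during which the arm holds its last target. There are 200 camera calls.

## Task

The middle cock of the vacuum manifold has had its tapered plug out for cleaning, and the plug is waiting in the white holder block. Put it back into the empty barrel and, keeping a firm, steady downward press on it of about 1.5 kg and never more than 2 kg, turn it so that the taper draws right down and grips, with its collar on the barrel's rim. Leave the cock shut like its two neighbours, with the handle in line with the header pipe and crosswise to its hose nozzle, staying down by itself and with nothing else disturbed.

Things in the scene. Friction and masses are not known exactly. Their poses are not given: they have to be found in the camera images.
- plug_grip (a point): Brass taper plug's grip point: on its axis, inside the upright flat tee handle (46 mm long, 8 mm thick, 32 mm tall), 12 mm below the handle's top and 30 mm above the underside of the round collar (35 mm wide, 5 mm thick) beneath it. Grip here across the 8 mm thickness. x runs along the handle's length, y across its thickness, z up the plug's axis.
- plug: The taper plug as a whole, loose, 92 mm tall, about 0.24 kg: origin at its small lower end (12.4 mm wide); the taper widens 1 mm in diameter every 5 mm of height; collar underside 50 mm up, handle 60 to 92 mm up, plug_grip 80 mm up. Axes as plug_grip. It starts upright, hanging by its collar in a hole of the holder block.
- stand: White plastic holder block, fixed, 58x108 mm and 52 mm high, with two 24 mm holes; the plug hangs in one, its collar on the block's top. Origin at the centre of the underside, y along the 108 mm.
- barrel_rim (a point): Centre of the rim of the empty middle barrel (brass, 37 mm wide, springy white liner with a matching tapered hole, 21 mm wide at its mouth). z up; x points to the header pipe (the barrel's hose nozzle points along -x); y runs along the header. Dropped in, the plug first wedges with plug_grip 34 to 36 mm above this point; fully home, collar on the rim, it is 30 mm above.
- deck (a joint): How far the manifold has sunk into its four soft rubber feet, m, 0 unloaded and growing downward: 1 mm for every 12.5 N of downward push on it, so 2 mm means 25 N, the plug's own weight included. It springs back when the push ends.
- manifold: Vacuum manifold on rubber feet that stay put: grey base 112x310 mm, header pipe, gauge at its -y end (125 mm high), three brass cocks 90 mm apart along y, outer two shut (handles along y, tops 118 mm high). Origin on the worktop, 75 mm below barrel_rim, same axes. A straight 20 N push stops 2 mm or more short; pushing 12 to 16 N while turning draws the plug home (up to 0.4 N m).
- spatula: Bystander: steel spatula, 10x178x7 mm, lying in front of the manifold; origin at the centre of its underside. Leave it alone.
- marker_black: Bystander: black marker pen, 16x135x16 mm, lying in front of the manifold; origin at the centre of its underside. Leave it alone.
- beaker_100: Bystander: small glass beaker, 55 mm wide and 68 mm tall, standing behind the holder block; origin at the centre of its underside. Leave it alone.
- screwdriver: Bystander: screwdriver, 22x172x21 mm, lying to the right of the manifold; origin at the centre of its underside. Leave it alone.
- rubber_stopper: Bystander: rubber stopper, 29 mm wide and 26 mm tall, standing behind the holder block; origin at the centre of its underside. Leave it alone.

How it is judged:
By the outcome, as a careful person would: the job done as asked, in the order asked, and still so for the second after the job is handed in, with the robot touching nothing.
It also fails if it takes over 58 s, if anything falls off the work surface, if the arm or the gripper's body presses on something with over 40 N, if the wrist force passes 120 N, or if a joint passes its speed limit or range.

## Working session

There is one attempt and no reset: what is moved stays moved. The work goes in short steps, Python scripts to look and compute and a tool call to move; the robot and the scene stay as the last step left them, time stands still between calls to the robot, and variables do not carry over. Pictures are saved under pics/ and viewed, about 8 in all and at most 12, crops included, and the job is handed in when it is done.

Besides the shell and the picture viewer there is one more tool, called after "Emit:" as name(argument=value, ...) on one line, values as JSON. jog_arm: Moves the arm, as the interface text tells. Its arguments: {"type":"object","properties":{"moves":{"type":"array","items":{"type":"array","items":{"type":"array","items":{"type":"number"}}}},"gripper":{"type":"number"},"squeeze":{"type":"number"}},"required":["moves"]}

```bash
mkdir -p pics
cat > h.py <<'E'
import numpy as np, cv2
from cell import manip
def snap(n,f):
    p=manip.camera_params(n); im,d=manip.camera(n); cv2.imwrite(f'pics/{f}.png',im); 
    R=cv2.Rodrigues(np.array(p['rvec'],float))[0]; t=np.array(p['tvec'],float).ravel()
    np.savez(f'pics/{f}.npz',im=im,d=d,R=R,t=t,k=[p['fx'],p['fy'],p['cx'],p['cy']])
    return im
def cloud(f):
    z=np.load(f'pics/{f}.npz'); d=z['d']; fx,fy,cx,cy=z['k']
    v,u=np.mgrid[:400,:640]; P=np.stack([(u-cx)/fx*d,(v-cy)/fy*d,d],-1)
    W=(P-z['t'])@z['R']; W[d==0]=np.nan
    return z['im'],W
def st():
    s=manip.read_state()
    for k in('clock','joints','eef_pos','eef_rot','wrist_force','moment','finger_gap'): print(k,np.round(s[k],3))
E
python3 - <<'E'
from h import *
st()
a=snap('top','top0');b=snap('side','side0')
E
```

```text
clock 0.0
joints [ 1.158  0.3    1.522 -0.     1.321 -0.067]
eef_pos [186.315 517.208 223.874]
eef_rot [ 3.086  1.57  -1.972]
wrist_force [-0.647 -0.18   0.734]
moment [ 0.043 -0.024  0.036]
finger_gap 93.619
```

View pics/top0.png

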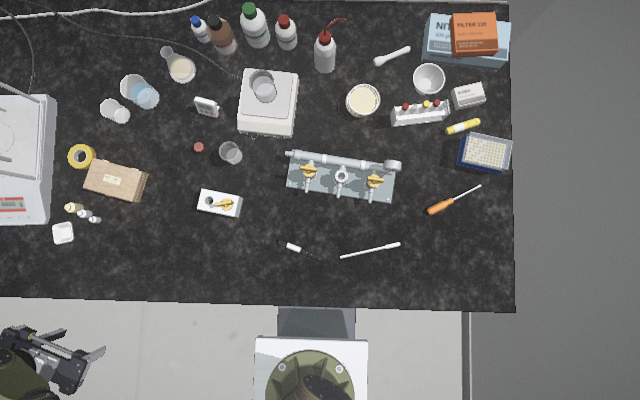

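View pics/side0.png

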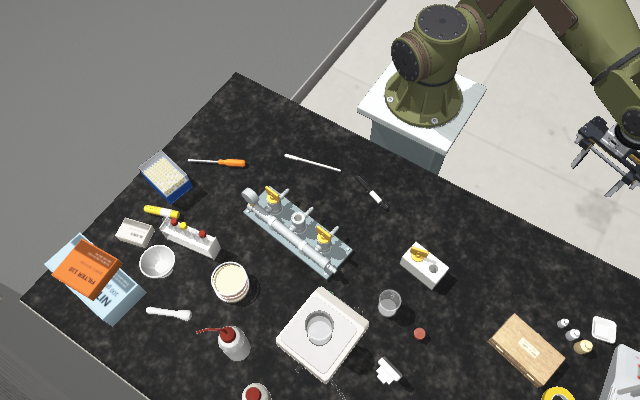

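The top view shows the holder at (219,203) with the yellow-handled plug near (226,204), the manifold at (342,176), its empty barrel at (342,176), and shut neighbours at (309,170) and (374,181). Next I'll turn these into positions.

Run:
```python
from h import *
for f in('top0','side0'):
    im,W=cloud(f); hsv=cv2.cvtColor(im,cv2.COLOR_BGR2HSV)
    m=((hsv[...,0]>12)&(hsv[...,0]<32)&(hsv[...,1]>120)&(hsv[...,2]>110)).astype(np.uint8)
    n,l,s,c=cv2.connectedComponentsWithStats(m)
    for i in range(1,n):
        if s[i,4]<15: continue
        P=W[l==i]; P=P[~np.isnan(P[:,0])]
        if len(P)<5: continue
        top=P[P[:,2]>np.percentile(P[:,2],95)-8]
        q=top[:,:2]-top[:,:2].mean(0); w,v=np.linalg.eigh(q.T@q)
        print(f,c[i].round(),s[i,4],'top mean',top.mean(0).round(1),len(top),'ang',np.degrees(np.arctan2(v[1,1],v[0,1])).round(1),'ext',np.ptp(q@v[:,1]).round(1))
im,W=cloud('top0')
print(W[172:181:2,336:349:2].round(0).tolist())
print('stand')
for (u,v) in[(200,192),(241,201),(236,214),(200,210),(205,203)]: print(u,v,W[v,u].round(1))
```

```text
top0 [ 82. 156.] 316 top mean [655.8 692.4  19.8] 268 ang 60.7 ext 71.3
top0 [440. 206.] 174 top mean [ 537.1 -354.8   19.9] 147 ang 117.8 ext 79.0
side0 [635. 157.] 27 top mean [185.2 553.9 332. ] 25 ang 69.0 ext 21.9
side0 [232. 162.] 167 top mean [ 540.3 -356.    18.7] 119 ang 118.1 ext 78.6
side0 [272. 195.] 136 top mean [ 598.7 -159.5  115.4] 48 ang 82.7 ext 44.4
side0 [152. 209.] 124 top mean [ 785.8 -447.4   21.5] 78 ang 111.4 ext 45.9
side0 [174. 214.] 66 top mean [ 765.6 -383.2   24.7] 39 ang 65.0 ext 90.8
side0 [183. 225.] 45 top mean [ 802.6 -287.7  121.3] 35 ang 50.9 ext 17.4
side0 [323. 235.] 156 top mean [622.5  20.8 115.7] 51 ang 83.5 ext 43.3
side0 [418. 254.] 178 top mean [526.  245.3  90.8] 49 ang 104.4 ext 43.1
side0 [ 79. 272.] 1011 top mean [1033.6 -430.2  102.2] 979 ang 91.2 ext 118.8
side0 [556. 393.] 253 top mean [638.5 681.5  17.9] 224 ang 124.4 ext 70.4
[[[617.0, -56.0, 74.0], [618.0, -62.0, 73.0], [618.0, -67.0, 70.0], [618.0, -73.0, 70.0], [618.0, -78.0, 76.0], [618.0, -84.0, 76.0], [629.0, -93.0, 15.0]], [[612.0, -56.0, 74.0], [614.0, -62.0, 61.0], [617.0, -68.0, 46.0], [616.0, -74.0, 54.0], [613.0, -79.0, 68.0], [613.0, -84.0, 73.0], [623.0, -93.0, 16.0]], [[606.0, -56.0, 76.0], [612.0, -63.0, 40.0], [615.0, -69.0, 25.0], [613.0, -75.0, 35.0], [609.0, -79.0, 62.0], [607.0, -84.0, 76.0], [617.0, -93.0, 12.0]], [[601.0, -57.0, 75.0], [601.0, -62.0, 76.0], [610.0, -70.0, 19.0], [609.0, -75.0, 26.0], [602.0, -79.0, 72.0], [601.0, -84.0, 78.0], [611.0, -93.0, 13.0]], [[596.0, -57.0, 72.0], [595.0, -62.0, 74.0], [595.0, -68.0, 76.0], [595.0, -73.0, 75.0], [595.0, -79.0, 77.0], [599.0, -85.0, 55.0], [605.0, -93.0, 16.0]]]
stand
200 192 [554.3 322.7  51.8]
241 201 [535.7 215.7  11.1]
236 214 [496.3 222.2  36. ]
200 210 [5.069e+02 3.372e+02 3.000e-01]
205 203 [523.6 305.9  54.6]
```

Run:
```python
from h import *
from scipy.spatial.transform import Rotation as Ro
s=manip.read_state(); R=Ro.from_euler('xyz',s['eef_rot']).as_matrix(); print(R.round(3)); print('jaw yaw',np.degrees(np.arctan2(R[1,2],R[0,2])))
p=manip.camera_params('wrist'); Rc=cv2.Rodrigues(np.array(p['rvec'],float))[0]; c=-Rc.T@np.array(p['tvec']).ravel()
print('cam in tool',(R.T@(c-s['eef_pos'])).round(1),'cam z in tool',(R.T@Rc[2]).round(3),'world off',(c-s['eef_pos']).round(1), p['fx'])
```

```text
[[-0.    -0.941  0.339]
 [-0.001  0.339  0.941]
 [-1.     0.    -0.001]]
jaw yaw 70.18749670494381
cam in tool [-161.2   71.3    0.8] cam z in tool [ 0.969 -0.248  0.   ] world off [-66.7  25.1 161.2] 276.780114331324
```

Emit:
jog_arm(moves=[[[40,-20,0,0,0,0],[40,-25,0,0,0,0],[40,-30,0,0,0,0],[40,-30,0,0,0,0],[40,-30,0,0,0,0]]])

```text
clock: 0.6
eef_pos: [385.0, 381.4, 222.3]
eef_rot: [2.711, 1.567, -2.337]
wrist_force: [-0.1, 0.8, 0.2]
finger_gap: 93.9
```

Emit:
jog_arm(moves=[[[28,-27,-5,0,0,-8.5],[28,-27,-5,0,0,-8.5],[28,-27,-5,0,0,-8.5],[28,-27,-5,0,0,-8.5],[28,-27,0,0,0,-8.5]]])

```text
clock: 1.1
eef_pos: [530.7, 238.7, 200.2]
eef_rot: [2.821, 1.565, -2.981]
wrist_force: [0.5, 0.2, -1.2]
finger_gap: 93.9
```

Emit:
jog_arm(moves=[[[0,0,0,0,0,-8.5],[0,0,0,0,0,-5],[0,0,0,0,0,0]]])

```text
clock: 1.4
eef_pos: [533.5, 233.9, 198.2]
eef_rot: [3.014, 1.562, -3.04]
wrist_force: [-0.1, 0.6, 0.5]
finger_gap: 94.2
```

```bash
cat >> h.py <<'E'
def jaw():
    from scipy.spatial.transform import Rotation as Ro
    s=manip.read_state(); R=Ro.from_euler('xyz',s['eef_rot']).as_matrix()
    print('clock',s['clock'],'pos',np.round(s['eef_pos'],1),'jaw yaw',np.degrees(np.arctan2(R[1,2],R[0,2])).round(2),'down',R[:,0].round(3),'F',np.round(s['wrist_force'],2),'M',np.round(s['moment'],2),'gap',np.round(s['finger_gap'],1))
def handles(f,lo,hi):
    im,W=cloud(f); hsv=cv2.cvtColor(im,cv2.COLOR_BGR2HSV)
    m=((hsv[...,0]>12)&(hsv[...,0]<32)&(hsv[...,1]>100)&(hsv[...,2]>70)&(W[...,2]>lo)&(W[...,2]<hi)).astype(np.uint8)
    n,l,s,c=cv2.connectedComponentsWithStats(m)
    for i in range(1,n):
        if s[i,4]<60: continue
        P=W[l==i][:,:2].astype(np.float32); r=cv2.minAreaRect(P); b=cv2.boxPoints(r); e=b[1]-b[0]; g=b[2]-b[1]
        if np.hypot(*g)>np.hypot(*e): e=g
        print(f,c[i].round(),s[i,4],'ctr',np.round(r[0],1),'size',np.round(r[1],1),'z',np.median(W[l==i][:,2]).round(1),'ang',np.degrees(np.arctan2(e[1],e[0])).round(1)%180)
E
python3 - <<'E'
from h import *
jaw(); snap('wrist','w1'); handles('w1',86,105)
E
```

```text
clock 1.4 pos [533.5 233.9 198.2] jaw yaw 13.15 down [-0.009 -0.001 -1.   ] F [-0.15  0.6   0.53] M [-0.06  0.01 -0.  ] gap 94.2
w1 [313. 187.] 297 ctr [523.4 246.7] size [ 7.  45.4] z 94.1 ang 102.7
```

View pics/w1.png

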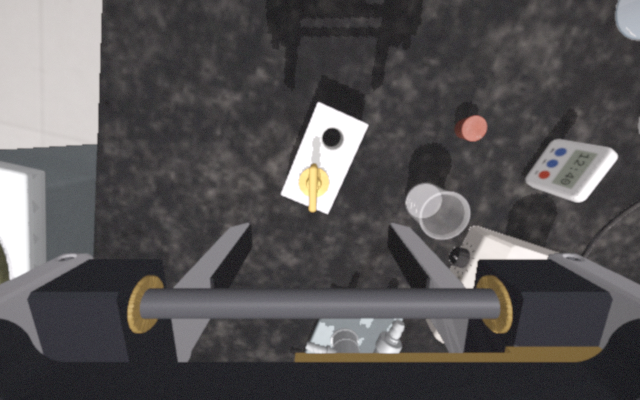

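The wrist view shows the plug handle at (313,187), with the beaker to the right at (440,210). The handle centre is (523.4, 246.7), angle 102.7°, so I'll narrow the jaws and descend.

Emit:
jog_arm(moves=[[[-10,13,-20,0,-0.5,-0.4],[0,0,-30,0,0,0],[0,0,-15,0,0,0],[0,0,0,0,0,0]]], gripper=-0.2, squeeze=40)

```text
clock: 1.85
eef_pos: [522.2, 248.7, 131.7]
eef_rot: [-0.517, 1.569, -0.277]
wrist_force: [0.6, -0.4, 0.2]
finger_gap: 65.4
```

Run:
```python
from h import *
jaw(); snap('wrist','w2'); handles('w2',86,105)
```

```text
clock 1.85 pos [522.2 248.7 131.7] jaw yaw 13.74 down [ 0.001 -0.    -1.   ] F [ 0.55 -0.39  0.23] M [-0.03  0.07  0.01] gap 65.4
w2 [319. 224.] 395 ctr [523.  247.4] size [ 7.8 45.1] z 94.0 ang 101.6
```

Emit:
jog_arm(moves=[[[1,-1.5,-25,0,0,-1.5],[0,0,-15,0,0,0],[0,0,-8,0,0,0],[0,0,0,0,0,0]]])

```text
clock: 2.3
eef_pos: [525.0, 248.4, 87.1]
eef_rot: [0.043, 1.563, 0.262]
wrist_force: [0.4, 0.5, 0.7]
finger_gap: 37.9
```

Emit:
jog_arm(moves=[[[0,0,0,0,0,0],[0,0,0,0,0,0],[0,0,0,0,0,0],[0,0,0,0,0,0],[0,0,0,0,0,0]]], gripper=-1, squeeze=50)

```text
clock: 2.8
eef_pos: [524.6, 248.7, 89.7]
eef_rot: [0.118, 1.564, 0.339]
wrist_force: [-4.7, -1.6, -1.9]
finger_gap: 7.6
```

Run:
```python
from h import *
jaw()
```

```text
clock 2.8 pos [524.6 248.7  89.7] jaw yaw 12.63 down [ 0.007  0.002 -1.   ] F [-4.67 -1.57 -1.94] M [-0.31  1.21 -0.01] gap 7.6
```

Emit:
jog_arm(moves=[[[0,0,0,0,0,0],[0,0,0,0,0,0],[-1,0,-5,0,-0.4,0]]], gripper=-0.6)

```text
clock: 3.1
eef_pos: [524.3, 248.9, 85.6]
eef_rot: [-0.027, 1.554, 0.194]
wrist_force: [0.6, 0.4, -0.4]
finger_gap: 18.6
```

Run:
```python
from h import *
for i in range(4):
    snap('wrist','w3'); jaw()
handles('w3',80,105)
```

```text
clock 3.15 pos [523.5 248.8  84.3] jaw yaw 12.64 down [ 0.015  0.002 -1.   ] F [-0.23 -0.25 -1.15] M [-0.03  0.08 -0.04] gap 18.9
clock 3.2 pos [523.4 248.7  84.4] jaw yaw 12.64 down [ 0.014  0.002 -1.   ] F [-0.02 -0.63 -0.1 ] M [-0.02  0.07 -0.01] gap 19.0
clock 3.25 pos [523.5 248.7  84.7] jaw yaw 12.65 down [ 0.014  0.002 -1.   ] F [0.5  0.17 0.08] M [-0.07  0.07  0.  ] gap 18.3
clock 3.3 pos [523.6 248.8  84.9] jaw yaw 12.64 down [ 0.014  0.002 -1.   ] F [-0.16  0.08  0.44] M [-0.06  0.04  0.  ] gap 18.5
w3 [320. 226.] 207 ctr [522.9 258.9] size [ 8.  22.7] z 91.9 ang 100.1
```

Emit:
jog_arm(moves=[[[0,-1.5,-3,0.1,0.8,-0.5],[0,0,0,0,0,0]]])

```text
clock: 3.5
eef_pos: [523.7, 247.2, 81.8]
eef_rot: [1.541, 1.566, 1.752]
wrist_force: [-0.2, -0.2, 0.2]
finger_gap: 18.9
```

Run:
```python
from h import *
jaw()
```

```text
clock 3.5 pos [523.7 247.2  81.8] jaw yaw 12.1 down [-0.001  0.004 -1.   ] F [-0.22 -0.18  0.22] M [-0.13  0.03  0.05] gap 18.9
```

Emit:
jog_arm(moves=[[[0,0,0,0,0,0],[0,0,0,0,0,0],[0,0,0,0,0,0],[0,0,0,0,0,0]]], gripper=-1, squeeze=60)

```text
clock: 3.9
eef_pos: [524.4, 247.4, 82.5]
eef_rot: [1.236, 1.566, 1.447]
wrist_force: [0.6, -0.2, 0.3]
finger_gap: 7.6
```

Run:
```python
from h import *
jaw()
```

```text
clock 3.9 pos [524.4 247.4  82.5] jaw yaw 12.08 down [ 0.001  0.005 -1.   ] F [ 0.64 -0.18  0.33] M [-0.02 -0.01  0.03] gap 7.6
```

Emit:
jog_arm(moves=[[[0,0,20,0,0,0],[0,0,35,0,0,0],[0,0,40,0,0,0],[0,0,40,0,0,0],[0,0,0,0,0,0]]])

```text
clock: 4.4
eef_pos: [521.7, 246.2, 218.8]
eef_rot: [2.665, 1.564, 2.876]
wrist_force: [0.5, -0.2, -3.6]
finger_gap: 7.7
```

Run:
```python
from h import *
jaw()
```

```text
clock 4.4 pos [521.7 246.2 218.8] jaw yaw 12.09 down [-0.007  0.002 -1.   ] F [ 0.52 -0.2  -3.61] M [-0.03  0.   -0.05] gap 7.7
```

Emit:
jog_arm(moves=[[[15,-40,0,0,0,8.5],[15,-46,0,0,0,8.5],[15,-46,0,0,0,8.5],[15,-46,0,0,0,8.5],[15,-44,0,0,0,8.5]]])

```text
clock: 4.9
eef_pos: [592.5, 30.3, 213.8]
eef_rot: [2.533, 1.558, -2.813]
wrist_force: [0.2, 0.3, -3.4]
finger_gap: 8.0
```

Emit:
jog_arm(moves=[[[3,-34,0,0,0,8.5],[0,-15,0,0,0,8.5],[0,0,0,0,0,8.5],[0,0,0,0,0,2],[0,0,0,0,0,0]]])

```text
clock: 5.4
eef_pos: [593.9, -27.7, 204.8]
eef_rot: [2.196, 1.547, -2.663]
wrist_force: [-0.3, -0.3, -3.5]
finger_gap: 7.6
```

Run:
```python
from h import *
jaw(); snap('wrist','w4'); handles('w4',106,124)
```

```text
clock 5.4 pos [593.9 -27.7 204.8] jaw yaw 81.62 down [-0.021 -0.011 -1.   ] F [-0.31 -0.32 -3.45] M [ 0.06 -0.03  0.09] gap 7.6
w4 [373. 226.] 489 ctr [618.7  19.2] size [44.4  7.7] z 117.5 ang 81.8
w4 [188. 228.] 521 ctr [ 595.5 -157.6] size [45.9  8.4] z 117.4 ang 82.0
```

View pics/w4.png

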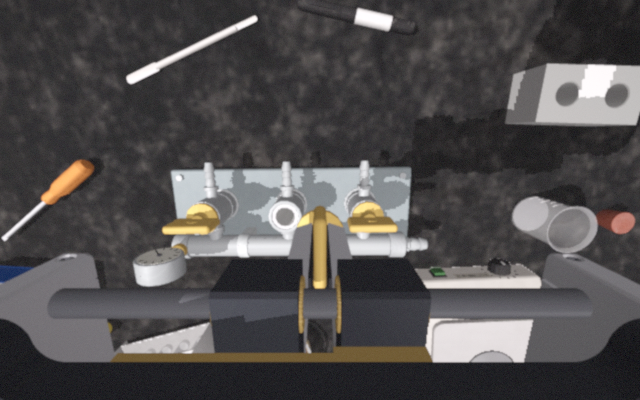

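The view shows the empty barrel rim at (286,215) between shut handles at (373,226) and (188,228), with the plug held at (320,230). I'll fit the rim circle.

Run:
```python
from h import *
im,W=cloud('w4')
c=np.array([607.,-69.2])
for it in range(4):
    m=(abs(W[...,2]-75.5)<3)&(np.hypot(W[...,0]-c[0],W[...,1]-c[1])<21.5)
    P=W[m]; A=np.c_[P[:,:2],np.ones(len(P))]
    h=cv2.minEnclosingCircle(P[:,:2].astype(np.float32)); print(len(P),np.round(h[0],1),round(h[1],1),P[:,2].mean().round(1)); c=np.array(h[0])
# hole ray-ellipse: liner interior pixels
z=np.load('pics/w4.npz');fx,fy,cx,cy=z['k']
hs=cv2.cvtColor(im,cv2.COLOR_BGR2GRAY)
o=-z['R'].T@z['t']; v,u=np.mgrid[195:240,262:312]
d=np.stack([(u-cx)/fx,(v-cy)/fy,np.ones(u.shape)],-1)@z['R']; s=(75-o[2])/d[...,2]; Q=o+d*s[...,None]
g=hs[195:240,262:312]
cv2.imwrite('pics/rim.png',cv2.resize(im[190:245,255:320],None,fx=9,fy=9,interpolation=cv2.INTER_NEAREST))
deep=(W[195:240,262:312,2]<72)&(np.hypot(Q[...,0]-c[0],Q[...,1]-c[1])<14)
print('hole centroid',Q[deep][:,:2].mean(0).round(1),cv2.minEnclosingCircle(Q[deep][:,:2].astype(np.float32)))
```

```text
551 [608.2 -69.4] 18.5 75.4
551 [608.2 -69.4] 18.5 75.4
551 [608.2 -69.4] 18.5 75.4
551 [608.2 -69.4] 18.5 75.4
hole centroid [607.6 -69.1] ((607.7788696289062, -69.10671997070312), 10.3193359375)
```

Emit:
jog_arm(moves=[[[7,-21,0,0.6,-1.2,0],[7,-20.5,0,0,0,0],[0,0,0,0,0,0]]])

```text
clock: 5.75
eef_pos: [607.6, -69.0, 202.5]
eef_rot: [1.431, 1.568, 2.852]
wrist_force: [-0.7, -0.7, -3.2]
finger_gap: 7.8
```

Run:
```python
from h import *
jaw(); snap('wrist','w5'); handles('w5',190,235);handles('w5',106,124)
```

```text
clock 5.75 pos [607.6 -69.  202.5] jaw yaw 81.4 down [-0.002  0.001 -1.   ] F [-0.7  -0.68 -3.2 ] M [ 0.   -0.06 -0.01] gap 7.8
w5 [319. 248.] 1070 ctr [608.  -68.2] size [ 8.  44.3] z 214.1 ang 171.4
w5 [414. 205.] 516 ctr [619.4  19.1] size [45.2  8.3] z 117.5 ang 83.7
w5 [223. 208.] 502 ctr [ 595.3 -158. ] size [45.3  8.4] z 117.7 ang 83.2
```

Emit:
jog_arm(moves=[[[0.3,-0.7,-20,0,0,0],[0,0,-20,0,0,0],[0,0,-10,0,0,0],[0,0,0,0,0,0]]])

```text
clock: 6.2
eef_pos: [606.8, -65.5, 150.3]
eef_rot: [1.252, 1.567, 2.672]
wrist_force: [-0.4, -0.0, -2.9]
finger_gap: 7.4
```

Run:
```python
from h import *
jaw(); snap('wrist','w6'); handles('w6',130,185);handles('w6',106,124)
```

```text
clock 6.2 pos [606.8 -65.5 150.3] jaw yaw 81.35 down [-0.003  0.002 -1.   ] F [-0.37 -0.01 -2.87] M [-0.01  0.02 -0.02] gap 7.4
w6 [319. 246.] 1035 ctr [607.3 -64.5] size [ 8.4 44.2] z 161.7 ang 171.4
w6 [432. 225.] 841 ctr [618.9  19.3] size [45.6  8.4] z 117.4 ang 83.1
w6 [197. 228.] 606 ctr [ 595.3 -158.1] size [45.8  8.5] z 116.0 ang 83.4
```

Emit:
jog_arm(moves=[[[0.7,-4.5,0,0,0,0],[0,0,-10,0,0,0],[0,0,-8,0,0,0],[0,0,0,0,0,0]]])

```text
clock: 6.65
eef_pos: [608.6, -70.1, 134.1]
eef_rot: [-0.23, 1.57, 1.19]
wrist_force: [-0.5, 0.7, -2.5]
finger_gap: 7.5
```

Run:
```python
from h import *
jaw()
```

```text
clock 6.65 pos [608.6 -70.1 134.1] jaw yaw 81.35 down [ 0.     0.001 -1.   ] F [-0.48  0.67 -2.51] M [-0.02  0.04  0.03] gap 7.5
```

Emit:
jog_arm(moves=[[[-0.5,0,-10,0,0,0],[0,0,-5,0,0,0],[0,0,-3,0,0,0],[0,0,0,0,0,0]]])

```text
clock: 7.05
eef_pos: [607.1, -70.1, 115.1]
eef_rot: [1.21, 1.568, 2.629]
wrist_force: [-1.8, 0.5, -2.8]
finger_gap: 7.9
```

Run:
```python
from h import *
jaw()
```

```text
clock 7.05 pos [607.1 -70.1 115.1] jaw yaw 81.35 down [-0.002  0.001 -1.   ] F [-1.82  0.48 -2.78] M [0.05 0.58 0.01] gap 7.9
```

Emit:
jog_arm(moves=[[[-0.5,0,-2,0,0,0],[0,0,-1.5,0,0,0],[0,0,0,0,0,0]]])

```text
clock: 7.35
eef_pos: [606.7, -70.1, 111.9]
eef_rot: [1.065, 1.569, 2.485]
wrist_force: [-3.7, -0.9, -1.5]
finger_gap: 7.4
```

Run:
```python
from h import *
jaw()
```

```text
clock 7.35 pos [606.7 -70.1 111.9] jaw yaw 81.35 down [-0.002  0.001 -1.   ] F [-3.68 -0.91 -1.51] M [0.05 0.86 0.01] gap 7.4
```

Emit:
jog_arm(moves=[[[-1,0,0,0,0,0],[0,0,-1,0,0,0],[0,0,0,0,0,0]]])

```text
clock: 7.65
eef_pos: [606.4, -70.1, 111.1]
eef_rot: [-0.438, 1.57, 0.982]
wrist_force: [-3.1, -0.3, -3.5]
finger_gap: 7.7
```

Run:
```python
from h import *
jaw()
```

```text
clock 7.65 pos [606.4 -70.1 111.1] jaw yaw 81.35 down [ 0.001  0.001 -1.   ] F [-3.06 -0.29 -3.51] M [0.05 0.52 0.04] gap 7.7
```

Emit:
jog_arm(moves=[[[-1,0,-1,0,0,0],[0,0,-1,0,0,0],[0,0,-0.5,0,0,0]]])

```text
clock: 7.95
eef_pos: [606.2, -70.1, 109.7]
eef_rot: [-1.2, 1.567, 0.22]
wrist_force: [-3.1, 0.2, 4.1]
finger_gap: 7.5
```

Run:
```python
from h import *
jaw()
```

```text
clock 7.95 pos [606.2 -70.1 109.7] jaw yaw 81.35 down [ 0.004  0.001 -1.   ] F [-3.06  0.19  4.08] M [0.16 0.73 0.02] gap 7.5
```

Emit:
jog_arm(moves=[[[-0.5,0,-0.8,0,0,0],[0,0,-0.4,0,0,0]]])

```text
clock: 8.15
eef_pos: [606.1, -70.1, 109.4]
eef_rot: [-1.301, 1.566, 0.118]
wrist_force: [-3.0, 1.2, 5.4]
finger_gap: 7.4
```

Run:
```python
from h import *
jaw()
```

```text
clock 8.15 pos [606.1 -70.1 109.4] jaw yaw 81.36 down [ 0.005  0.001 -1.   ] F [-3.02  1.21  5.42] M [0.22 0.76 0.  ] gap 7.4
```

Emit:
jog_arm(moves=[[[0,0,-1,0,0,0],[0,0,-1,0,0,0]]])

```text
clock: 8.35
eef_pos: [606.2, -70.1, 108.5]
eef_rot: [-1.334, 1.565, 0.086]
wrist_force: [-5.7, 1.9, 11.4]
finger_gap: 7.8
```

Emit:
jog_arm(moves=[[[0,0,-1,0,0,0]]])

```text
clock: 8.45
eef_pos: [606.2, -70.1, 108.3]
eef_rot: [-1.346, 1.565, 0.074]
wrist_force: [-6.2, 1.5, 10.9]
finger_gap: 7.4
```

Emit:
jog_arm(moves=[[[-0.5,0,-1,0,0,-5],[-0.3,0,-1,0,0,-5]]])

```text
clock: 8.65
eef_pos: [606.1, -69.9, 107.9]
eef_rot: [-1.315, 1.562, -0.074]
wrist_force: [-2.0, 2.5, 8.2]
finger_gap: 7.9
```

Run:
```python
from h import *
jaw()
```

```text
clock 8.65 pos [606.1 -69.9 107.9] jaw yaw 71.15 down [ 0.008 -0.001 -1.   ] F [-1.97  2.53  8.18] M [0.58 0.57 0.17] gap 7.9
```

Emit:
jog_arm(moves=[[[0,-0.2,-1.3,0,0.2,-5],[0,-0.2,-1.3,0,0.2,-5]]])

```text
clock: 8.85
eef_pos: [606.5, -69.7, 107.1]
eef_rot: [-1.373, 1.568, -0.313]
wrist_force: [-4.9, 3.2, 11.0]
finger_gap: 8.0
```

Run:
```python
from h import *
jaw()
```

```text
clock 8.85 pos [606.5 -69.7 107.1] jaw yaw 60.77 down [ 0.003 -0.001 -1.   ] F [-4.86  3.19 10.96] M [0.83 1.09 0.22] gap 8.0
```

Emit:
jog_arm(moves=[[[-0.3,-0.3,-1.3,0,0.1,-5],[-0.3,-0.3,-1.3,0,0.1,-5],[-0.3,-0.3,-1.3,0,0,-5]]])

```text
clock: 9.15
eef_pos: [606.7, -69.5, 106.4]
eef_rot: [-0.903, 1.568, -0.114]
wrist_force: [-3.9, 3.4, 12.3]
finger_gap: 7.7
```

Run:
```python
from h import *
jaw()
```

```text
clock 9.15 pos [606.7 -69.5 106.4] jaw yaw 45.2 down [ 0.003 -0.    -1.   ] F [-3.91  3.44 12.26] M [0.87 1.02 0.28] gap 7.7
```

Emit:
jog_arm(moves=[[[-0.5,0.3,-1.3,0,0.1,-5],[-0.5,0.3,-1.3,0,0.1,-5],[-0.5,0.3,-1.3,0,0,-5]]])

```text
clock: 9.45
eef_pos: [606.8, -69.1, 106.1]
eef_rot: [-1.064, 1.565, -0.547]
wrist_force: [-2.4, -0.5, 11.4]
finger_gap: 7.6
```

Run:
```python
from h import *
jaw()
```

```text
clock 9.45 pos [606.8 -69.1 106.1] jaw yaw 29.63 down [ 0.005 -0.003 -1.   ] F [-2.41 -0.5  11.38] M [0.05 0.7  0.28] gap 7.6
```

Emit:
jog_arm(moves=[[[-0.4,0,-1.5,0,0.2,-5],[-0.4,0,-1.5,0,0.1,-5],[-0.4,0,-1.5,0,0,-5]]])

```text
clock: 9.75
eef_pos: [607.1, -69.0, 105.5]
eef_rot: [-1.041, 1.565, -0.796]
wrist_force: [-5.3, 1.4, 13.6]
finger_gap: 7.7
```

Run:
```python
from h import *
jaw()
```

```text
clock 9.75 pos [607.1 -69.  105.5] jaw yaw 14.06 down [ 0.004 -0.004 -1.   ] F [-5.27  1.39 13.6 ] M [0.39 1.09 0.29] gap 7.7
```

Emit:
jog_arm(moves=[[[-0.4,0.2,-1.3,0,0.1,-5],[-0.4,0.2,-1.3,0,0.1,-5],[-0.4,0.2,-1.3,0,0,-5],[-0.4,0.2,-1.3,0,0,-5]]])

```text
clock: 10.15
eef_pos: [607.4, -68.8, 105.2]
eef_rot: [-0.816, 1.561, -0.933]
wrist_force: [-4.0, -0.5, 11.2]
finger_gap: 7.8
```

Run:
```python
from h import *
jaw()
```

```text
clock 10.15 pos [607.4 -68.8 105.2] jaw yaw -6.69 down [ 0.006 -0.008 -1.   ] F [-4.02 -0.54 11.23] M [0.22 0.89 0.29] gap 7.8
```

Emit:
jog_arm(moves=[[[-0.4,0,-1.4,0.2,0.2,-6],[-0.4,0,-1.4,0.2,0.2,-6],[-0.4,0,-1.4,0.1,0,-6],[-0.4,0,-1.4,0,0,-6]]])

```text
clock: 10.55
eef_pos: [608.0, -69.3, 104.7]
eef_rot: [0.197, 1.566, -0.354]
wrist_force: [-3.8, 1.2, 12.7]
finger_gap: 7.7
```

Run:
```python
from h import *
jaw()
```

```text
clock 10.55 pos [608.  -69.3 104.7] jaw yaw -31.56 down [ 0.005 -0.002 -1.   ] F [-3.78  1.19 12.65] M [0.34 1.02 0.37] gap 7.7
```

Emit:
jog_arm(moves=[[[-0.5,0,-1.4,0,0.2,-6],[-0.5,0,-1.4,0,0.2,-6],[-0.5,0,-1.4,0,0,-6],[-0.5,0,-1.4,0,0,-6]]])

```text
clock: 10.95
eef_pos: [608.3, -69.5, 104.4]
eef_rot: [0.221, 1.564, -0.764]
wrist_force: [-3.8, 1.7, 13.2]
finger_gap: 7.4
```

Run:
```python
from h import *
jaw()
```

```text
clock 10.95 pos [608.3 -69.5 104.4] jaw yaw -56.46 down [ 0.005 -0.005 -1.   ] F [-3.83  1.67 13.2 ] M [0.28 0.97 0.43] gap 7.4
```

Emit:
jog_arm(moves=[[[-0.5,0,-1.3,0.1,0.2,5],[-0.5,0,-1.3,0.1,0.1,6],[-0.5,0,-1.3,0,0,6],[-0.5,0,-1.3,0,0,6]]])

```text
clock: 11.35
eef_pos: [608.0, -69.4, 104.2]
eef_rot: [0.685, 1.564, 0.106]
wrist_force: [-4.0, 2.5, 13.1]
finger_gap: 7.7
```

Run:
```python
from h import *
jaw()
```

```text
clock 11.35 pos [608.  -69.4 104.2] jaw yaw -33.21 down [ 0.007  0.001 -1.   ] F [-4.02  2.45 13.12] M [ 0.39  1.18 -0.49] gap 7.7
```

Emit:
jog_arm(moves=[[[-0.5,0,-1.3,0,0.2,6],[-0.5,0,-1.3,0,0.2,6],[-0.5,0,-1.3,0,0,6],[-0.5,0,-1.3,0,0,6]]])

```text
clock: 11.75
eef_pos: [607.6, -69.2, 104.1]
eef_rot: [0.632, 1.565, 0.486]
wrist_force: [-4.8, 1.9, 14.0]
finger_gap: 7.6
```

Run:
```python
from h import *
jaw(); snap('wrist','w7'); handles('w7',100,125)
```

```text
clock 11.75 pos [607.6 -69.2 104.1] jaw yaw -8.35 down [ 0.005  0.003 -1.   ] F [-4.76  1.94 13.99] M [ 0.32  1.17 -0.52] gap 7.6
w7 [317.  92.] 1387 ctr [620.   19.7] size [44.7  9.5] z 116.7 ang 81.9
w7 [319. 248.] 951 ctr [608.6 -68.5] size [44.4  8.7] z 115.6 ang 81.9
w7 [321. 344.] 207 ctr [ 598.9 -137.2] size [4.4 7.8] z 108.5 ang 176.1
```

View pics/w7.png

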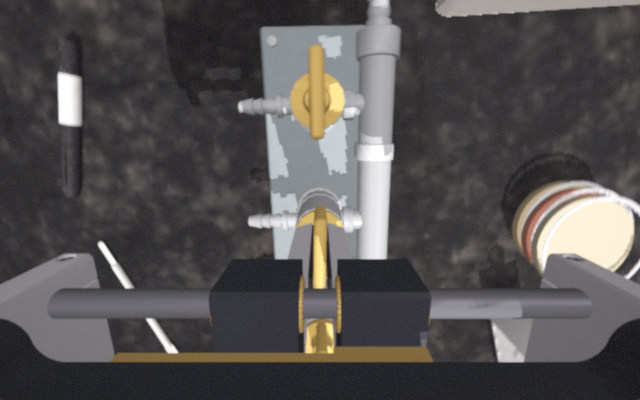

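The shut neighbour is at (317,92) and the pressed plug's handle at (319,248), parallel to it. It is nearly home, so I'll make one more working turn each way.

Emit:
jog_arm(moves=[[[-0.5,0,-1.3,0,0.1,6],[-0.5,0,-1.3,0,0.1,6],[-0.5,0,-1.3,0,0,6],[-0.5,0,-1.3,0,0,6],[-0.5,0,-1.3,0,0,6]]])

```text
clock: 12.3
eef_pos: [606.9, -69.4, 104.1]
eef_rot: [0.215, 1.562, 0.617]
wrist_force: [-4.8, 2.1, 13.2]
finger_gap: 7.7
```

Emit:
jog_arm(moves=[[[-0.5,0,-1.3,0,0.1,-6],[-0.5,0,-1.3,0,0.1,-6],[-0.5,0,-1.3,0,0,-6]]])

```text
clock: 12.6
eef_pos: [607.1, -69.3, 104.2]
eef_rot: [0.068, 1.56, 0.155]
wrist_force: [-2.3, 2.5, 12.1]
finger_gap: 7.8
```

Run:
```python
from h import *
jaw()
```

```text
clock 12.6 pos [607.1 -69.3 104.2] jaw yaw 4.98 down [ 0.011  0.002 -1.   ] F [-2.34  2.51 12.09] M [0.43 0.97 0.47] gap 7.8
```

Emit:
jog_arm(moves=[[[-0.5,0,-1.3,0,0.3,-6.3],[-0.5,0,-1.3,0,0.3,-6.3],[-0.2,0,-0.6,0,0,0],[0,0,0,0,0,0],[0,0,0,0,0,0]]])

```text
clock: 13.1
eef_pos: [607.5, -69.1, 105.0]
eef_rot: [-0.013, 1.565, -0.158]
wrist_force: [-1.4, 0.1, 3.5]
finger_gap: 7.5
```

Run:
```python
from h import *
jaw()
```

```text
clock 13.1 pos [607.5 -69.1 105. ] jaw yaw -8.29 down [ 0.006 -0.001 -1.   ] F [-1.39  0.08  3.49] M [0.15 0.42 0.03] gap 7.5
```

Emit:
jog_arm(moves=[[[0,0,0,0,0,0],[0,0,0,0,0,0],[0,0,0,0,0,0]]], gripper=-0.6)

```text
clock: 13.4
eef_pos: [608.0, -69.4, 105.0]
eef_rot: [-0.051, 1.563, -0.196]
wrist_force: [-0.5, 0.3, -0.3]
finger_gap: 18.8
```

Emit:
jog_arm(moves=[[[0,0,10,0,0,0],[0,0,15,0,0,0],[0,0,30,0,0,0],[0,0,40,0,0,0],[0,0,0,0,0,0]]])

```text
clock: 13.9
eef_pos: [607.2, -69.4, 206.4]
eef_rot: [-0.066, 1.564, -0.211]
wrist_force: [-0.7, -0.0, 0.1]
finger_gap: 18.8
```

Run:
```python
from h import *
jaw(); snap('wrist','w8'); handles('w8',100,125)
im,W=cloud('w8'); 
r=np.hypot(W[...,0]-608,W[...,1]+69); 
for z0 in (70,110):
    m=(r<24)&(abs(W[...,2]-z0-6)<8); print(z0,np.percentile(W[m][:,2],[10,50,90]).round(1),m.sum())
```

```text
clock 13.9 pos [607.2 -69.4 206.4] jaw yaw -8.28 down [ 0.007 -0.001 -1.   ] F [-0.65 -0.01  0.11] M [-0.02  0.1  -0.  ] gap 18.8
w8 [318. 107.] 476 ctr [620.1  20.1] size [43.4  9.1] z 117.8 ang 81.4
w8 [319. 204.] 405 ctr [608.7 -68.7] size [44.4  8.9] z 116.8 ang 81.7
w8 [320. 277.] 178 ctr [ 598.1 -147.1] size [23.4  8.2] z 116.8 ang 78.1
70 [75.6 80.8 82.1] 535
110 [114.6 116.7 117.8] 415
```

View pics/w8.png

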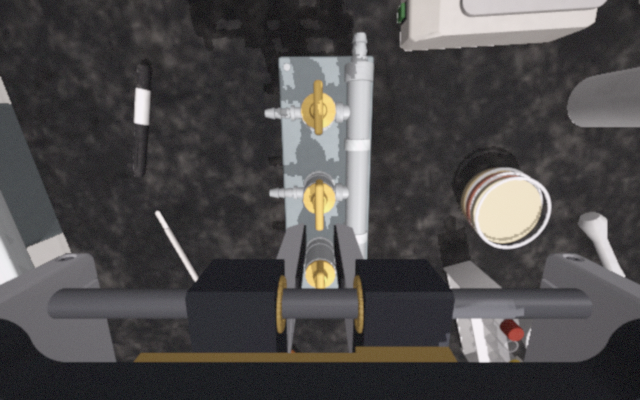

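The released plug at (319,204) lies parallel to the shut neighbour at (318,107). Its top reads 116.8 mm against 117 mm expected when home, so I'm handing in.

```bash
python3 -c "
from cell import manip; manip.sign_off(); print(manip.read_state()['clock'])"
```

```text
the job is handed in; nothing more can be done
the job is handed in; nothing more can be done
```

The plug is back in the middle barrel and the cock is shut, handed in after about 14 s on the robot's clock. After the plug first wedged, I turned it back and forth under a steady press until it stopped sinking. I then lined the handle up with the header and let go.

**Press:** It was about 11 to 17 N including the plug's own weight, judged from the wrist readings at the end of each step. The highest reading was 16.9 N, under the 2 kg limit, but forces within a step were not recorded. The turning torque reached about 0.5 N m, a little above the 0.4 N m the task mentions.

**Last checks, with the gripper clear and the plug left to itself:**
- **Seating:** The handle top is at 116.8 mm, against 117 mm expected when home. That is 1.0 mm below its neighbour, as it should be. The collar top reads about 80.8 mm against 80 mm expected, in line with the camera reading about 0.4 mm high at the rim. A last turn each way gave no further sinking.
- **Disagreement:** The arm's own reading put the grip about 30.5 mm above the rim, against 30 mm when fully home. I put this down to grip offset and noise.
- **Alignment:** The handle is at 81.7° and its neighbour at 81.4°, so they are parallel.
- **Surroundings:** No contact with anything else showed in the wrist forces or the last picture, though that picture does not show every bystander.

The first grip was about 7 mm too high, so I re-gripped the plug in the holder before lifting it.

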